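# Pile the white modules in steps on the blue plate

## Task

Pick out the four white modules and pile them flat on the blue plate, one at a time, lengthwise along it: green terminal block at the bottom, then yellow, then blue, and red on top. Step the pile by turns so that no terminal block is covered: green and blue have their terminal end flush above the plate's black-marked end, yellow and red have theirs flush above the plate's other end, all centred across the plate. Leave the orange modules and the mug where they are.

Things in the scene. Friction and masses are not known exactly. Their poses are not given: they have to be found in the camera images.
- green_center (a point): white plastic electronics module with a green terminal block: a closed box 110 (x) x 50 (y) x 36 (z) mm, 0.15 to 0.31 kg, lying flat. The green block, 18 mm long in x and 10 mm higher than the rest of the flat top, sits at the module's +x end, flush with that end. The point is the centre of the box (18 mm above its underside, block not counted); x along its length, y across its width, z up.
- yellow_center (a point): white plastic electronics module with a yellow terminal block: a closed box 110 (x) x 50 (y) x 36 (z) mm, 0.15 to 0.31 kg, lying flat. The yellow block, 18 mm long in x and 10 mm higher than the rest of the flat top, sits at the module's -x end, flush with that end. The point is the centre of the box (18 mm above its underside, block not counted); x along its length, y across its width, z up.
- blue_center (a point): white plastic electronics module with a blue terminal block: a closed box 110 (x) x 50 (y) x 36 (z) mm, 0.15 to 0.31 kg, lying flat. The blue block, 18 mm long in x and 10 mm higher than the rest of the flat top, sits at the module's +x end, flush with that end. The point is the centre of the box (18 mm above its underside, block not counted); x along its length, y across its width, z up.
- red_center (a point): white plastic electronics module with a red terminal block: a closed box 110 (x) x 50 (y) x 36 (z) mm, 0.15 to 0.31 kg, lying flat. The red block, 18 mm long in x and 10 mm higher than the rest of the flat top, sits at the module's -x end, flush with that end. The point is the centre of the box (18 mm above its underside, block not counted); x along its length, y across its width, z up.
- plate: flat blue metal plate fixed to the bench, 140 (x) x 60 (y) x 8 (z) mm; a black stripe across its top marks its +x end. Origin at the centre of its underside; x along its length, z up. A module flush with one end of it has its centre 15 mm from the plate's middle towards that end.
- orange1_center (a point): orange plastic module with a black terminal block at its +x end, otherwise the same shape and size as the white ones (110 x 50 x 36 mm, block 10 mm higher); not wanted. The point is the centre of the box; x along its length, z up.
- orange2_center (a point): orange plastic module with a black terminal block at its -x end, otherwise the same shape and size as the white ones (110 x 50 x 36 mm, block 10 mm higher); not wanted. The point is the centre of the box; x along its length, z up.
- mug: white mug standing upright, 76 mm across, 85 mm high, with a handle; not wanted. Origin at the centre of its underside.
Mind the look-alikes: they are no part of the job. Leave any purple look-alike of the part that bears blue_center alone.

How it is judged:
By the outcome, as a careful person would: the job done as asked, in the order asked, and still so for the second after the job is handed in, with the robot touching nothing.
It also fails if it takes over 99 s, if anything falls off the work surface, if the arm or the gripper's body presses on something with over 40 N, if the wrist force passes 120 N, or if a joint passes its speed limit or range.

## Robot

A 6-joint arm with a two-finger parallel gripper is mounted at the origin on the work surface. World frame = base frame: x ahead of the robot, y to its left, z up, the work surface at z = 0. Lengths are in m, angles in degrees, forces in N, time in s.
With the tool pointing down it reaches from about 0.35 to 0.875 m from the base axis. Payload 4.2 kg.
Tool frame: the origin (TCP) lies at the very end of the fingers, on their centre line; the grasp point (between the pads) lies 19 mm behind it; z points along the fingers, y is the line along which they close (so a half turn about z gives the same grasp; the last joint's range is limited). The gripper opens to 87 mm and grips with 3 to 60 N. Pads are 19 mm wide; open, the fingers measure 117 mm over their backs; the gripper's body (75 mm by 190 mm) begins 51 mm behind the grasp point.
Start: joints at [85.119, 22.042, 0.453, 0, -68.411, -14.817], TCP at [0.211, 0.588, 0.223] pointing down, gripper open.
Joint ranges: [-179.83, 179.83], [-69.29, 118.12], [-61.27, 80.66], [-181.25, 117.63], [-171.15, -9.14], [-177.46, 177.46]. Speed limits (degrees/s): [159.86, 159.86, 180, 180, 180, 180].

## Interface

Orientations are given as a 3x3 rotation matrix whose columns are the frame's x, y, z axes.
In Python, from station import sense, cams, r gives the robot as it stands. The module is installed in compiled form; this text tells all that it offers.
- The arm moves only by the tool step_arm, never from a script. Its argument "targets" is text: rows parted by semicolons, each of 4 numbers parted by spaces: the shift along the tool's x, y, z in cm, then the turn about the tool's z in degrees. In form: x y z turn; .... A call has 1 to 12 rows; each row shifts and turns the commanded pose from where the row before left it, along the tool's axes as they then stand; what a row does not reach is not made up. A row lasts 1/12 s, in which the tool goes at most 41.7 mm and 7.16 degrees, less where a joint would pass 70% of its speed; a pose out of reach is approached as far as the arm can. A call with a gripper value outside its range is refused whole. "claw" is the finger opening in cm, from 0 to 8.7, set as the call begins (left out, the last holds). The fingers move at their own pace and stop on an object; the grip force is fixed at half the most. Time passes only in rows, so rows that do not move let the fingers close. It gives the time, the measured TCP pose, the force, the opening and the grip force at its end, in the units of the state.
- sense(): the state, without advancing time (a new reading comes with each control period).
- cams.capture(name): name is "side" or "top" or "wrist"; returns a dict with "frame" (400x640x3 uint8, blue, green, red), "vertical_fov" (degrees; the focal length in pixels is half the picture's height over the tangent of half this angle, whatever the lens; pixels are square), "cx", "cy" (the principal point, pixels), "dist_coeffs" ([k1, k2, p1, p2, k3] as OpenCV has them; the pictures are not rectified), "eye" and "rotation" of the camera in the world; the wrist camera has in their place "tool_from_camera" (4x4, takes a point from camera to tool coordinates, whose origin is the TCP and whose axes are the flange's). Camera axes: x right, y down, z forward; pixel columns grow to the right and rows downward; lengths in m; the calibration is good to about 2 mm. A picture is of the moment at which its call begins: read the wrist's pose just before it. There is no depth.
- r.finish_job(): hands the job in; it is judged then, once.
The state is a dict: "time_s": time; "joints": joint angles; "joint_velocities": joint speeds; "effort": joint torques, N m; "tcp_pos": TCP position; "ee_rot": TCP orientation; "wrist_force": force on the tool from outside, world axes, zero at the start; "moment": the same for the moment, N m; "gripper_width": opening from 0.0 (shut) to 1.0 (fully open); "gripper_force": force on a finger pad.
Only numpy, scipy, OpenCV 4.12 (cv2) and the standard library are available. Lean on these libraries where they do the work, as an engineer would, in place of code of your own. Each camera call takes 0.05 s, during which the arm holds its last target. There are 200 camera calls.

## Working session

There is one attempt and no reset: what is moved stays moved. The work goes in short steps, Python scripts to look and compute and a tool call to move; the robot and the scene stay as the last step left them, time stands still between calls to the robot, and variables do not carry over. Pictures are saved under pics/ and viewed, at most 14 in all, crops included, and the job is handed in when it is done.

Besides the shell and the picture viewer there is one more tool, called after ">>>" as name(argument=value, ...) on one line, values as JSON. step_arm: Moves the arm, as the interface text tells. Its arguments: {"type":"object","properties":{"targets":{"type":"string"},"claw":{"type":"number"}},"required":["targets"]}

```bash
mkdir -p pics; python3 - <<'E'
from station import sense,cams,r
import cv2,numpy as np
s=sense();print({k:np.round(v,4).tolist() for k,v in s.items()})
for n in("top","side"):
    c=cams.capture(n);cv2.imwrite(f"pics/{n}0.png",c["frame"])
    print(n,{k:np.round(v,4).tolist() for k,v in c.items() if k!="frame"})
E
```

```text
{'time_s': 0.0, 'joints': [85.1187, 22.0884, 0.3784, -0.0293, -68.4112, -14.8188], 'joint_velocities': [0.0372, -0.0058, -0.0824, -0.0301, 0.0015, -0.0268], 'effort': [0.0012, -39.0663, 18.7405, 4.2197, 0.011, -0.0002], 'tcp_pos': [0.2104, 0.5879, 0.2215], 'ee_rot': [[0.9414, -0.3373, -0.0007], [-0.3373, -0.9414, -0.0021], [0.0001, 0.0022, -1.0]], 'wrist_force': [-0.0581, 0.5412, 0.2299], 'moment': [-0.0241, 0.0356, 0.0482], 'gripper_force': 0.0, 'gripper_width': 1.0002}
top {'vertical_fov': 44.4342, 'cx': 315.4355, 'cy': 197.5472, 'dist_coeffs': [-0.0312, 0.0, 0.0, 0.0, 0.0], 'eye': [0.3801, -0.1084, 1.2003], 'rotation': [[-0.0145, -0.9968, 0.0784], [-0.9994, 0.0169, 0.0305], [-0.0318, -0.0779, -0.9965]]}
side {'vertical_fov': 57.4198, 'cx': 320.9106, 'cy': 205.2436, 'dist_coeffs': [-0.0812, 0.0, 0.0, 0.0, 0.0], 'eye': [0.3975, 0.4492, 0.6995], 'rotation': [[-0.9848, -0.1365, 0.1074], [-0.1734, 0.7392, -0.6508], [0.0094, -0.6595, -0.7516]]}
```

View pics/top0.png

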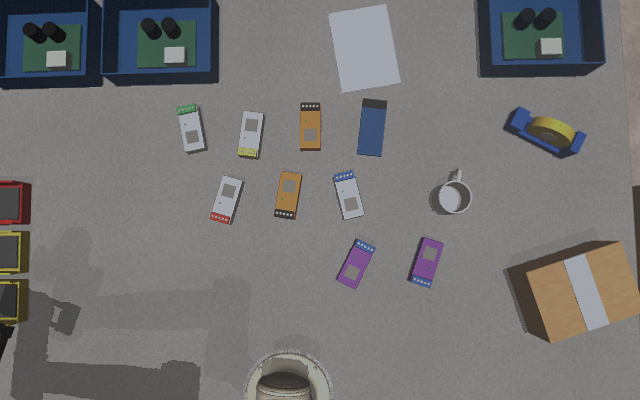

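View pics/side0.png

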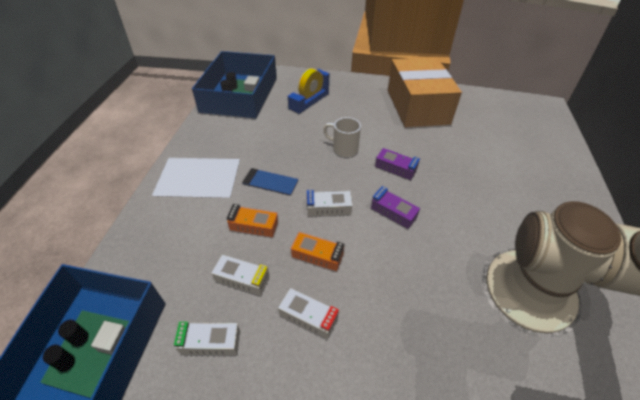

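The top view shows green (191,128), yellow (251,133), blue (348,195), red (227,200) and the plate at (372,128) with its stripe up at (374,103). The purple modules are at (356,264) and (426,262), the orange ones at (310,127) and (288,194), and the mug at (455,197). The side view agrees with this.

```bash
cat > h.py <<'E'
from station import sense,cams,r
import cv2,numpy as np
def cap(n):
    s=sense();c=cams.capture(n);h,w=c["frame"].shape[:2]
    f=h/2/np.tan(np.radians(c["vertical_fov"])/2)
    K=np.array([[f,0,c["cx"]],[0,f,c["cy"]],[0,0,1.]])
    if n=="wrist":
        T=np.eye(4);T[:3,:3]=s["ee_rot"];T[:3,3]=s["tcp_pos"];T=T@np.array(c["tool_from_camera"]);R,e=T[:3,:3],T[:3,3]
    else: R,e=np.array(c["rotation"]),np.array(c["eye"])
    return dict(img=c["frame"],K=K,d=np.array(c["dist_coeffs"]),R=R,e=e)
def ray(c,uv,z):
    p=cv2.undistortPoints(np.float64(uv).reshape(-1,1,2),c["K"],c["d"])[:,0]
    D=np.c_[p,np.ones(len(p))]@c["R"].T
    return c["e"]+D*((z-c["e"][2])/D[:,2])[:,None]
def proj(c,P):
    return cv2.projectPoints((np.float64(P)-c["e"])@c["R"],np.zeros(3),np.zeros(3),c["K"],c["d"])[0][:,0]
HSV={"green":(45,85),"yellow":(22,34),"blue":(100,128),"red":(170,10),"orange":(8,20),"purple":(130,160)}
def mask(img,name,smin=90,vmin=50):
    h=cv2.cvtColor(img,cv2.COLOR_BGR2HSV)
    if name=="white": m=(h[...,1]<40)&(h[...,2]>165)
    else:
        a,b=HSV[name];H=h[...,0];m=((H>=a)&(H<=b) if a<b else (H>=a)|(H<=b))&(h[...,1]>smin)&(h[...,2]>vmin)
    return cv2.morphologyEx(m.astype(np.uint8)*255,cv2.MORPH_OPEN,np.ones((2,2)))
def blobs(m,amin=20):
    cs=cv2.findContours(m,cv2.RETR_EXTERNAL,cv2.CHAIN_APPROX_NONE)[0]
    return sorted([k for k in cs if cv2.contourArea(k)>amin],key=cv2.contourArea,reverse=True)
def rect(P):   # world xy points -> centre, length, width, yaw of long side
    (x,y),(w,h),a=cv2.minAreaRect(np.float32(P[:,:2]*1000))
    if w<h: w,h,a=h,w,a+90
    return np.array([x,y])/1000,w,h,(a+90)%180-90
E
python3 - <<'E'
from h import *
c=cap("top")
for n,z in(("white",.036),("green",.046),("yellow",.046),("blue",.046),("red",.046)):
    for k in blobs(mask(c["img"],n)):
        u=k[:,0].mean(0)
        if not(150<u[0]<480 and 90<u[1]<300):continue
        zz=.008 if cv2.contourArea(k)>600 and n=="blue" else z
        q=rect(ray(c,k[:,0],zz));print(n,u.round(),cv2.contourArea(k),q[0].round(4),np.round(q[1:],1))
w=cap("wrist");cv2.imwrite("pics/w0.png",w["img"]);print(w["e"],w["R"])
E
```

```text
white [350. 199.] 710.0 [ 0.4663 -0.1556] [89.7 48.2 13.2]
white [228. 197.] 688.0 [0.4774 0.138 ] [ 90.1  48.1 -17.2]
white [252. 131.] 654.5 [0.6373 0.0799] [88.2 48.  -8.2]
white [192. 133.] 623.5 [0.6362 0.2255] [88.8 46.9 10.5]
white [449. 199.] 313.0 [ 0.4606 -0.3905] [57.  40.2 -2. ]
green [188. 112.] 29.5 [0.6846 0.2343] [ 43.1   7.3 -78.8]
yellow [250. 153.] 51.5 [0.5795 0.0882] [45.8 16.9 88.8]
blue [372. 132.] 1056.0 [ 0.6334 -0.2142] [117.2  58.8  -7.5]
blue [365. 250.] 35.5 [ 0.3475 -0.1864] [44.8  6.3 62.6]
blue [346. 179.] 35.5 [ 0.5148 -0.1441] [ 44.8   7.5 -76.9]
blue [422. 280.] 35.0 [ 0.2752 -0.3194] [45.9  6.6 70.8]
blue [421. 284.] 33.0 [ 0.2647 -0.3152] [45.2  6.4 69.8]
blue [367. 245.] 30.5 [ 0.3568 -0.1912] [44.8  6.3 62.6]
blue [344. 174.] 27.5 [ 0.5243 -0.1416] [ 44.3   6.4 -76.9]
red [221. 216.] 36.5 [0.43   0.1523] [45.6  6.8 73.4]
red [220. 221.] 35.5 [0.4193 0.155 ] [44.3  8.4 77.2]
[0.28809911 0.56136441 0.38434451] [[-0.33724824 -0.89945346 -0.27793361]
 [-0.94141357  0.32285107  0.0975073 ]
 [ 0.00202788  0.29453464 -0.95563865]]
```

View pics/w0.png

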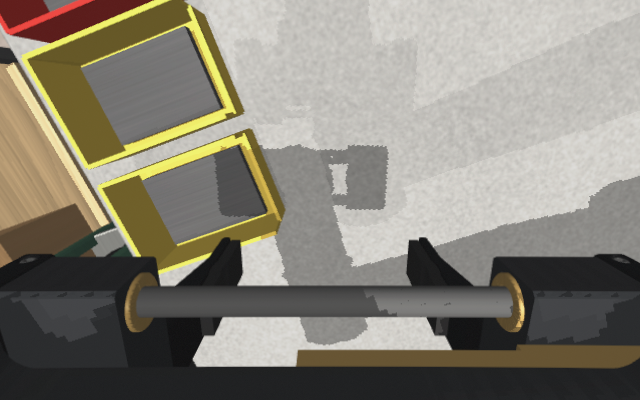

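The wrist view shows the fingertips around (240,240) and (410,240), and the space below the tool is visible in the upper half. I'll view the plate first, then pick green.

```bash
cat >> h.py <<'E'
def goto(x,y,z,yaw,s=None):
    s=s or sense();R=np.array(s["ee_rot"]);d=(np.array([x,y,z])-s["tcp_pos"])@R
    y0=np.degrees(np.arctan2(R[1,0],R[0,0]))
    print("shift cm",(d*100).round(2),"then turn",round(y0-yaw,2),"| tcp",np.round(s["tcp_pos"],4),"yaw",round(y0,2),"F",np.round(s["wrist_force"],1),"t",round(s["time_s"],2),"q6",round(s["joints"][5],1))
E
python3 -c "
from h import *
goto(.645,-.216,.26,-7.5)"
```

```text
shift cm [68.01 61.06 -3.72] then turn -12.2 | tcp [0.2105 0.5881 0.2219] yaw -19.7 F [-0.6 -0.4 -1. ] t 0.2 q6 -14.8
```

>>> step_arm(targets="2.8 2.5 -0.3 0;2.8 2.5 -0.3 0;2.8 2.5 -0.3 0;2.8 2.5 -0.3 0;2.8 2.5 -0.3 0;2.8 2.5 -0.3 0;2.8 2.5 -0.3 0;2.8 2.5 -0.3 0;2.8 2.5 -0.3 0;2.8 2.5 -0.3 0;2.8 2.5 -0.3 0;2.8 2.5 -0.3 0", claw=8.7)

```text
time_s: 1.2
tcp_pos: [0.4262, 0.1909, 0.2589]
ee_rot: [[0.942, -0.337, 0.0], [-0.337, -0.942, 0.0], [0.0, -0.0, -1.0]]
wrist_force: [1.1, 0.6, -0.2]
gripper_width: 1.002
gripper_force: 0.0
```

>>> step_arm(targets="2.8 2.6 0 0;2.8 2.6 0 0;2.8 2.6 0 0;2.8 2.6 0 0;2.8 2.6 0 0;2.8 2.6 0 0;2.8 2.6 0 0;2.8 2.6 0 0;2.8 2.6 0 0;2.8 2.6 0 0;2.8 2.6 0 0;2.8 2.6 0 0")

```text
time_s: 2.2
tcp_pos: [0.6374, -0.2161, 0.2582]
ee_rot: [[0.941, -0.337, -0.001], [-0.337, -0.941, 0.0], [-0.001, -0.0, -1.0]]
wrist_force: [0.7, 0.7, 0.5]
gripper_width: 1.001
gripper_force: 0.0
```

>>> step_arm(targets="0 0 0 -6.1;0 0 0 -6.1;0 0 0 0")

```text
time_s: 2.45
tcp_pos: [0.6369, -0.2152, 0.2573]
ee_rot: [[0.991, -0.13, -0.002], [-0.13, -0.991, 0.0], [-0.002, -0.0, -1.0]]
wrist_force: [-0.6, 0.7, -0.2]
gripper_width: 0.997
gripper_force: 0.0
```

```bash
python3 - <<'E'
from h import *
goto(.645,-.216,.26,-7.5)
c=cap("wrist");cv2.imwrite("pics/w1.png",c["img"])
for k in blobs(mask(c["img"],"blue"),300):
    q=rect(ray(c,k[:,0],.008));print(k[:,0].mean(0).round(),cv2.contourArea(k),q[0].round(4),np.round(q[1:],2))
E
```

```text
shift cm [ 0.81 -0.03 -0.27] then turn 0.01 | tcp [ 0.6369 -0.2152  0.2573] yaw -7.49 F [-0.6  0.7 -0.2] t 2.45 q6 87.4
[324. 163.] 4419.5 [ 0.635  -0.2141] [117.41  58.96  -7.23]
[623. 118.] 1786.0 [ 0.6473 -0.5756] [64.43 57.01 61.76]
[279. 269.] 513.5 [ 0.5024 -0.1351] [ 51.13  22.32 -77.25]
[593.   3.] 440.0 [ 0.769  -0.5214] [73.3  10.33 81.9 ]
```

View pics/w1.png

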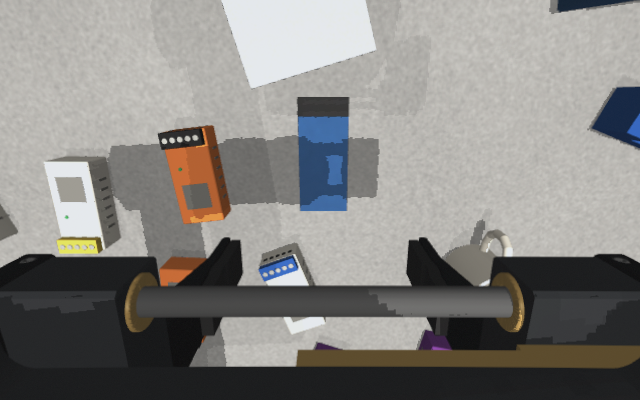

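The plate is square in the image, with corners at (298,97), (349,97), (347,211) and (298,211) and the black stripe at its top end. I'll compute its full outline and the move to green.

```bash
python3 - <<'E'
from h import *
c=cap("wrist");im=c["img"]
b=mask(im,"blue");h=cv2.cvtColor(im,cv2.COLOR_BGR2HSV)
d=((h[...,2]<75)*255).astype(np.uint8);m=cv2.bitwise_or(b,d);m[:,:290]=0;m[:,358:]=0;m[:90]=0;m[222:]=0
m=cv2.morphologyEx(m,cv2.MORPH_CLOSE,np.ones((5,5)))
k=blobs(m)[0];print(cv2.boundingRect(k));q=rect(ray(c,k[:,0],.008));print(q[0].round(4),np.round(q[1:],2))
goto(.645,.227,.26,10.5)
E
```

```text
(298, 97, 52, 115)
[ 0.6462 -0.2149] [139.96  60.3   -7.51]
shift cm [ -5.08 -43.84  -0.17] then turn -18.16 | tcp [ 0.6369 -0.2143  0.2583] yaw -7.66 F [-0.3  0.3  0.1] t 2.55 q6 87.2
```

>>> step_arm(targets="-0.4 -4 0 0;-0.4 -4 0 0;-0.5 -4 0 0;-0.5 -4 0 0;-0.5 -4 0 0;-0.5 -4 0 0;-0.4 -4 0 0;-0.4 -4 0 0;-0.5 -4 0 0;-0.5 -4 0 0;-0.5 -3.8 0 0;0 0 0 0")

```text
time_s: 3.55
tcp_pos: [0.6426, 0.2338, 0.2579]
ee_rot: [[0.992, -0.125, 0.0], [-0.125, -0.992, 0.002], [0.0, -0.002, -1.0]]
wrist_force: [0.5, 0.6, -1.2]
gripper_width: 0.998
gripper_force: 0.0
```

>>> step_arm(targets="0 0 0 -6;0 0 0 -6;0 0 0 -6;0 0 0 0")

```text
time_s: 3.88
tcp_pos: [0.6431, 0.2272, 0.2589]
ee_rot: [[0.983, 0.183, 0.0], [0.183, -0.983, 0.0], [0.0, -0.0, -1.0]]
wrist_force: [-0.8, 0.3, 0.7]
gripper_width: 0.999
gripper_force: 0.0
```

```bash
cat >> h.py <<'E'
def white_at(c,x,y,z,near=.06):
    out=[]
    for k in blobs(mask(c["img"],"white"),500):
        q=rect(ray(c,k[:,0],z))
        if np.hypot(*(q[0]-[x,y]))<near: out.append(q);print("white",k[:,0].mean(0).round(),q[0].round(4),np.round(q[1:],2))
def col_at(c,n,x,y,z,near=.08):
    for k in blobs(mask(c["img"],n),60):
        q=rect(ray(c,k[:,0],z))
        if np.hypot(*(q[0]-[x,y]))<near: print(n,k[:,0].mean(0).round(),q[0].round(4),np.round(q[1:],2))
E
python3 - <<'E'
from h import *
goto(.645,.227,.26,10.5)
c=cap("wrist");cv2.imwrite("pics/w2.png",c["img"])
white_at(c,.645,.227,.036);col_at(c,"green",.645,.227,.046)
E
```

```text
shift cm [ 0.19  0.05 -0.11] then turn 0.07 | tcp [0.6431 0.2272 0.2589] yaw 10.57 F [-0.8  0.3  0.7] t 3.88 q6 67.6
white [339. 162.] [0.6496 0.244 ] [776.57 324.72 -79.36]
green [324. 126.] [0.6919 0.2371] [ 44.46  16.97 -79.44]
```

View pics/w2.png

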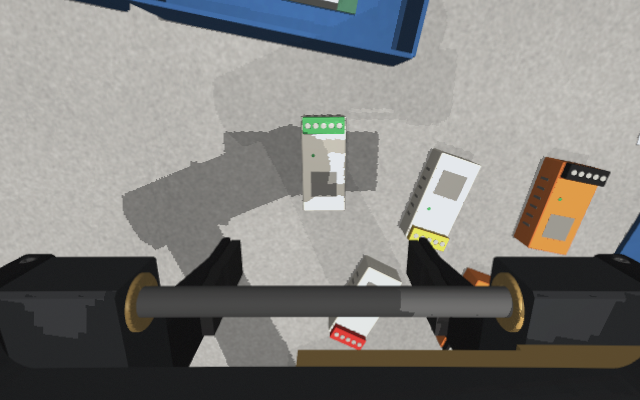

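Green lies square in the image. Its block is at (324,126) and the far end of the box has corners near (303,210) and (345,210). The gripper's shadow falls on it.

```bash
python3 - <<'E'
from h import *
c=cap("wrist")
e=ray(c,[[303,210.5],[345.5,210.5],[303,150],[345.5,150]],.036);print(e.round(4))
m=(e[0]+e[1])/2;a=np.radians(10.5);u=np.array([np.cos(a),np.sin(a)]);C=m[:2]+.055*u;print(C, "w",np.linalg.norm(e[0]-e[1]))
a2=e[0]-e[2];b2=e[1]-e[3];print(np.degrees(np.arctan2(-a2[1],-a2[0])),np.degrees(np.arctan2(-b2[1],-b2[0])))
goto(*((C+[.6467,.2287])/2),.006,10.6)
E
```

```text
[[0.5892 0.2431 0.036 ]
 [0.5984 0.193  0.036 ]
 [0.6609 0.2548 0.036 ]
 [0.6695 0.2074 0.036 ]]
[0.64788333 0.22808189] w 0.050906409964257014
9.28336271859351 11.403098268969572
shift cm [ 0.42 -0.08 25.29] then turn -0.29 | tcp [0.6433 0.2268 0.2589] yaw 10.31 F [-0.5  0.3 -0.1] t 3.98 q6 67.3
```

>>> step_arm(targets="0.4 -0.1 3 0;0 0 4 0;0 0 4 0;0 0 4 0;0 0 4 0;0 0 3 0;0 0 2 0;0 0 1 0;0 0 0 0")

```text
time_s: 4.73
tcp_pos: [0.6459, 0.2274, 0.0058]
ee_rot: [[0.984, 0.18, -0.005], [0.18, -0.984, -0.003], [-0.005, 0.002, -1.0]]
wrist_force: [0.3, -0.3, -0.9]
gripper_width: 0.997
gripper_force: 0.0
```

>>> step_arm(targets="0 0 0 0;0 0 0 0;0 0 0 0;0 0 0 0;0 0 0 0;0 0 0 0", claw=4)

```text
time_s: 5.23
tcp_pos: [0.6477, 0.2285, 0.0094]
ee_rot: [[0.983, 0.182, 0.001], [0.182, -0.983, 0.001], [0.001, -0.001, -1.0]]
wrist_force: [-0.4, 0.5, -1.0]
gripper_width: 0.63
gripper_force: 0.0
```

>>> step_arm(targets="0 0 0 0;0 0 0 0;0 0 0 0;0 0 0 0;0 0 0 0")

```text
time_s: 5.65
tcp_pos: [0.6476, 0.2285, 0.0091]
ee_rot: [[0.983, 0.182, 0.001], [0.182, -0.983, 0.0], [0.001, -0.0, -1.0]]
wrist_force: [-0.6, -0.2, 4.7]
gripper_width: 0.571
gripper_force: 30.0
```

>>> step_arm(targets="0 0 -1 0;0 0 -3 0;0 0 -4 0;0 0 -4 0;0 0 -4 0;0 0 -2 0;0 0 0 0")

```text
time_s: 6.23
tcp_pos: [0.6502, 0.2294, 0.196]
ee_rot: [[0.983, 0.183, 0.011], [0.183, -0.983, 0.005], [0.012, -0.003, -1.0]]
wrist_force: [0.1, 0.3, -0.9]
gripper_width: 0.576
gripper_force: 30.0
```

```bash
python3 - <<'E'
from h import *
a=np.radians(-7.5);u=np.array([np.cos(a),np.sin(a)]);P=np.array([.6462,-.2149])
goto(*(P+.015*u),.12,-7.5)
c=cap("wrist");cv2.imwrite("pics/w3.png",c["img"])
E
```

```text
shift cm [-7.18 44.09  7.38] then turn 18.04 | tcp [0.6502 0.2294 0.196 ] yaw 10.54 F [ 0.1  0.3 -0.9] t 6.23 q6 67.6
```

View pics/w3.png

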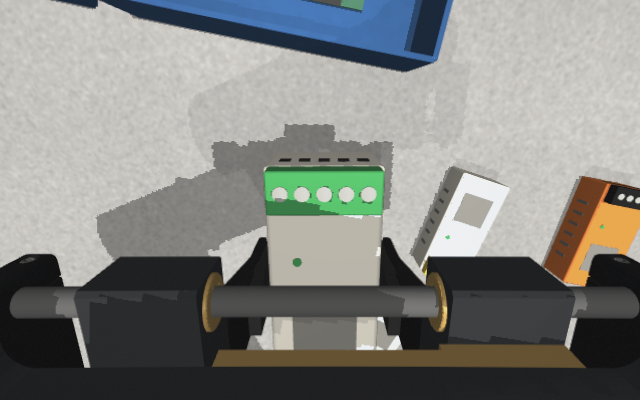

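Green is held squarely, with its block at (324,190). I'll measure the in-hand offset.

```bash
cat >> h.py <<'E'
def inhand(c,n,zoff,far):  # block rect in tool frame; zoff=height of block top above tcp
    s=sense();R=np.array(s["ee_rot"]);k=blobs(mask(c["img"],n,80,40),300)[0]
    P=(ray(c,k[:,0],s["tcp_pos"][2]+zoff)-s["tcp_pos"])@R
    q=rect(P*[1,1,1]);print("block in tool mm",(q[0]*1000).round(2),np.round(q[1:],2),"x range",(P[:,0].min()*1000).round(1),(P[:,0].max()*1000).round(1))
E
python3 - <<'E'
from h import *
c=cap("wrist");inhand(c,"green",.0369,1)
c["img"]
k=blobs(mask(c["img"],"green",80,40),300)[0];print(cv2.boundingRect(k),k[:,0].mean(0))
E
```

```text
block in tool mm [47.   -0.39] [46.97 19.22 89.94] x range 37.4 56.6
(265, 168, 121, 48) [324.934375 191.6625  ]
```

>>> step_arm(targets="-0.6 3.7 0 0;-0.6 3.7 0 0;-0.6 3.7 0 0;-0.6 3.7 0 0;-0.6 3.7 0 0;-0.6 3.7 0 0;-0.6 3.7 0 0;-0.6 3.7 0 0;-0.6 3.7 0 0;-0.6 3.7 0 0;-0.6 3.7 0 0;-0.6 3.4 0 0")

```text
time_s: 7.33
tcp_pos: [0.6552, -0.2202, 0.1851]
ee_rot: [[0.983, 0.181, -0.006], [0.181, -0.983, 0.001], [-0.006, -0.002, -1.0]]
wrist_force: [-0.6, 0.7, -1.6]
gripper_width: 0.573
gripper_force: 30.0
```

>>> step_arm(targets="0 0 0 6;0 0 0 6;0 0 0 6;0 0 0 0;0 0 0 0")

```text
time_s: 7.75
tcp_pos: [0.6558, -0.2182, 0.1859]
ee_rot: [[0.992, -0.128, -0.005], [-0.128, -0.992, 0.001], [-0.005, -0.0, -1.0]]
wrist_force: [-1.0, -0.0, -1.9]
gripper_width: 0.572
gripper_force: 30.0
```

```bash
python3 - <<'E'
from h import *
a=np.radians(-7.5);u=np.array([np.cos(a),np.sin(a)]);P=np.array([.6462,-.2149])
goto(*(P+.015*u),.018,-7.5)
E
```

```text
shift cm [ 0.58 -0.2  16.79] then turn 0.13 | tcp [ 0.6558 -0.2182  0.1859] yaw -7.37 F [-1.  -0.  -1.9] t 7.75 q6 87.7
```

>>> step_arm(targets="0.5 -0.2 3 0;0 0 4 0;0 0 4 0;0 0 3 0;0 0 1.5 0;0 0 0.5 0;0 0 0 0;0 0 0 0")

```text
time_s: 8.42
tcp_pos: [0.6629, -0.2171, 0.0292]
ee_rot: [[0.992, -0.129, 0.001], [-0.129, -0.992, -0.001], [0.001, 0.0, -1.0]]
wrist_force: [0.6, -0.2, -0.5]
gripper_width: 0.572
gripper_force: 30.0
```

```bash
python3 - <<'E'
from h import *
a=np.radians(-7.5);u=np.array([np.cos(a),np.sin(a)]);P=np.array([.6462,-.2149])
goto(*(P+.0145*u),.0175,-7.5)
E
```

```text
shift cm [-0.24 -0.    1.17] then turn 0.1 | tcp [ 0.6629 -0.2171  0.0292] yaw -7.4 F [ 0.6 -0.2 -0.5] t 8.42 q6 87.5
```

>>> step_arm(targets="-0.2 0 0.4 0;0 0 0.4 0;0 0 0.3 0;0 0 0 0;0 0 0 0")

```text
time_s: 8.83
tcp_pos: [0.6602, -0.2168, 0.0177]
ee_rot: [[0.991, -0.13, 0.0], [-0.13, -0.991, -0.0], [0.0, 0.0, -1.0]]
wrist_force: [0.4, 0.0, -1.5]
gripper_width: 0.572
gripper_force: 30.0
```

```bash
python3 - <<'E'
from h import *
a=np.radians(-7.5);u=np.array([np.cos(a),np.sin(a)]);P=np.array([.6462,-.2149])
goto(*(P+.0145*u),.0171,-7.5)
E
```

```text
shift cm [ 0.04 -0.01  0.06] then turn 0.01 | tcp [ 0.6602 -0.2168  0.0177] yaw -7.49 F [ 0.4  0.  -1.5] t 8.83 q6 87.4
```

>>> step_arm(targets="0 0 0.1 0;0 0 0 0;0 0 0 0")

```text
time_s: 9.08
tcp_pos: [0.6606, -0.2169, 0.0171]
ee_rot: [[0.991, -0.13, 0.001], [-0.13, -0.991, -0.0], [0.001, 0.0, -1.0]]
wrist_force: [-0.7, -0.6, -0.0]
gripper_width: 0.576
gripper_force: 30.0
```

>>> step_arm(targets="0 0 0 0;0 0 0 0;0 0 0 0;0 0 0 0;0 0 0 0;0 0 0 0;0 0 0 0", claw=8.7)

```text
time_s: 9.67
tcp_pos: [0.6602, -0.2168, 0.0165]
ee_rot: [[0.991, -0.13, -0.0], [-0.13, -0.991, -0.0], [-0.0, 0.0, -1.0]]
wrist_force: [-0.2, -0.2, 0.8]
gripper_width: 0.972
gripper_force: 0.0
```

>>> step_arm(targets="0 0 -2 0;0 0 -4 0;0 0 -4 0;0 0 -4 0;0 0 -4 0;0 0 -4 0;0 0 -2 0;0 0 0 0;0 0 0 0")

```text
time_s: 10.42
tcp_pos: [0.6606, -0.2167, 0.2584]
ee_rot: [[0.991, -0.131, 0.004], [-0.131, -0.991, 0.0], [0.004, -0.001, -1.0]]
wrist_force: [-0.8, 0.7, -0.5]
gripper_width: 1.0
gripper_force: 0.0
```

```bash
python3 - <<'E'
from h import *
c=cap("wrist");cv2.imwrite("pics/w4.png",c["img"][60:280,180:470]);
col_at(c,"green",.65,-.21,.054);col_at(c,"blue",.59,-.21,.008);white_at(c,.65,-.21,.044)
goto(.6284,.0812,.26,-8.2)
E
```

```text
green [325. 132.] [ 0.705  -0.2229] [44.92 16.76 82.49]
blue [325. 223.] [ 0.5873 -0.2082] [58.25 22.1  81.46]
white [312. 147.] [ 0.6743 -0.2114] [775.3  316.3   82.49]
white [326. 179.] [ 0.6502 -0.2166] [89.11 48.9  -7.22]
shift cm [ -7.   -29.1   -0.36] then turn 0.69 | tcp [ 0.6598 -0.2165  0.2561] yaw -7.51 F [ 0.1 -0.9 -0.3] t 10.47 q6 87.4
```

View pics/w4.png

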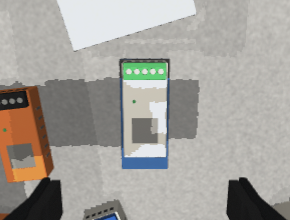

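Green sits on the plate within about 1.5 mm of flush at the black end, with the bare plate visible at the other end. Next is yellow.

>>> step_arm(targets="-0.9 -3.7 0 0;-0.9 -3.7 0 0;-0.9 -3.7 0 0;-0.9 -3.7 0 0;-0.9 -3.7 0 0;-0.9 -3.7 0 0;-0.8 -3.7 0 0;-0.8 -3.2 0 0.7;0 0 0 0;0 0 0 0")

```text
time_s: 11.3
tcp_pos: [0.6277, 0.0825, 0.2542]
ee_rot: [[0.99, -0.139, -0.004], [-0.139, -0.99, -0.001], [-0.004, 0.002, -1.0]]
wrist_force: [0.3, -0.3, -0.1]
gripper_width: 1.001
gripper_force: 0.0
```

```bash
python3 - <<'E'
from h import *
c=cap("wrist");cv2.imwrite("pics/w5.png",c["img"][60:300,180:470]);
col_at(c,"yellow",.628,.08,.046);white_at(c,.6284,.08,.036)
goto(.6284,.0812,.008,-8.2)
E
```

```text
yellow [325. 209.] [0.5842 0.0883] [45.18 18.23 81.94]
white [372. 151.] [0.6377 0.087 ] [784.95 321.3   82.04]
shift cm [ 0.13 -0.05 24.65] then turn 0.08 | tcp [0.628  0.0812 0.2545] yaw -8.12 F [ 0.6  0.3 -0.7] t 11.35 q6 59.9
```

View pics/w5.png

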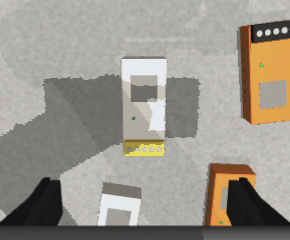

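Yellow lies square in the image with its block at (325,209), and the fingers have clear space on both sides.

>>> step_arm(targets="0.2 -0.1 3 0;0 0 4 0;0 0 4 0;0 0 4 0;0 0 4 0;0 0 3 0;0 0 1.8 0;0 0 0.7 0;0 0 0 0;0 0 0 0")

```text
time_s: 12.18
tcp_pos: [0.6315, 0.0807, 0.0119]
ee_rot: [[0.99, -0.143, 0.001], [-0.143, -0.99, -0.0], [0.001, 0.0, -1.0]]
wrist_force: [0.1, 1.0, 0.8]
gripper_width: 0.996
gripper_force: 0.0
```

>>> step_arm(targets="0 0 0 0;0 0 0 0;0 0 0 0;0 0 0 0;0 0 0 0;0 0 0 0;0 0 0 0;0 0 0 0;0 0 0 0;0 0 0 0;0 0 0 0", claw=4)

```text
time_s: 13.1
tcp_pos: [0.631, 0.0817, 0.0118]
ee_rot: [[0.99, -0.142, 0.0], [-0.142, -0.99, 0.0], [0.0, -0.0, -1.0]]
wrist_force: [-2.0, -0.2, 2.7]
gripper_width: 0.573
gripper_force: 30.0
```

>>> step_arm(targets="0 0 -1 0;0 0 -3 0;0 0 -4 0;0 0 -4 0;0 0 -4 0;0 0 -2 0;0 0 0 0;0 0 0 0")

```text
time_s: 13.77
tcp_pos: [0.6309, 0.0817, 0.193]
ee_rot: [[0.99, -0.143, 0.002], [-0.143, -0.99, 0.002], [0.002, -0.002, -1.0]]
wrist_force: [-0.3, 0.2, -2.6]
gripper_width: 0.572
gripper_force: 30.0
```

```bash
python3 - <<'E'
from h import *
a=np.radians(-7.5);u=np.array([np.cos(a),np.sin(a)]);P=np.array([.6462,-.2149])
goto(*(P-.015*u),.19,-7.5)
c=cap("wrist");cv2.imwrite("pics/w6.png",c["img"])
E
```

```text
shift cm [ 4.26 29.15  0.25] then turn -0.72 | tcp [0.6309 0.0817 0.193 ] yaw -8.22 F [-0.3  0.2 -2.6] t 13.77 q6 59.9
```

View pics/w6.png

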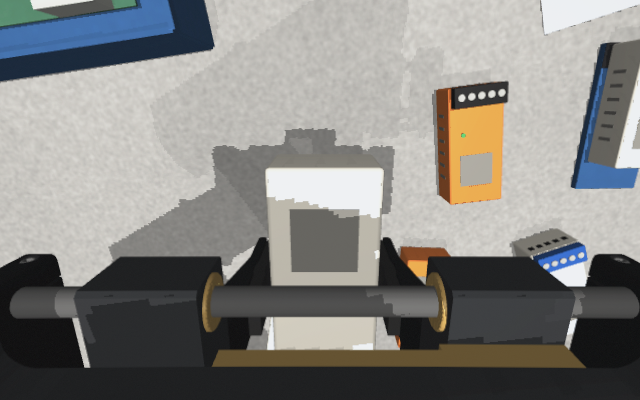

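Yellow is held squarely, with the front top edge of the box at row 168, columns 265–384.

```bash
python3 - <<'E'
from h import *
c=cap("wrist");s=sense();R=np.array(s["ee_rot"])
print(((ray(c,[[266,168],[383,168],[267,225],[381,225]],s["tcp_pos"][2]+.0242)-s["tcp_pos"])@R*1000).round(1))
E
```

```text
[[ 53.3 -25.  -24.4]
 [ 53.3  23.8 -24.4]
 [ 27.8 -25.9 -24.3]
 [ 27.8  24.2 -24.3]]
```

>>> step_arm(targets="0.5 3.7 0 0;0.5 3.7 0 0;0.5 3.7 0 0;0.5 3.7 0 0;0.5 3.7 0 0;0.5 3.7 0 0;0.6 3.7 0 0;0.6 3.2 0 -0.7;0 0 0 0;0 0 0 0")

```text
time_s: 14.7
tcp_pos: [0.6294, -0.2142, 0.1884]
ee_rot: [[0.991, -0.134, -0.005], [-0.134, -0.991, 0.001], [-0.005, -0.0, -1.0]]
wrist_force: [-0.5, 0.9, -1.8]
gripper_width: 0.573
gripper_force: 30.0
```

```bash
cat >>h.py <<'E'
def place(o,z,dx=0):
    a=np.radians(-7.5);u=np.array([np.cos(a),np.sin(a)]);P=np.array([.6462,-.2149])
    goto(*(P+(o+dx)*u),z,-7.5)
E
python3 -c "
from h import *
place(-.015,.0558)"
```

```text
shift cm [ 0.24 -0.14 13.26] then turn -0.21 | tcp [ 0.6294 -0.2142  0.1884] yaw -7.71 F [-0.5  0.9 -1.8] t 14.7 q6 87.2
```

>>> step_arm(targets="0.3 -0.1 3 0;0 0 4 0;0 0 3 0;0 0 1.5 0;0 0 0.5 0;0 0 0 0;0 0 0 0;0 0 0 0")

```text
time_s: 15.37
tcp_pos: [0.6354, -0.2116, 0.0734]
ee_rot: [[0.992, -0.129, 0.003], [-0.129, -0.992, -0.001], [0.003, 0.0, -1.0]]
wrist_force: [-0.3, 0.3, -1.7]
gripper_width: 0.571
gripper_force: 30.0
```

```bash
python3 -c "
from h import *
place(-.015,.0558,.001)"
```

```text
shift cm [-0.29  0.19  1.75] then turn 0.06 | tcp [ 0.6354 -0.2116  0.0734] yaw -7.44 F [-0.3  0.3 -1.7] t 15.37 q6 87.1
```

>>> step_arm(targets="-0.3 0.2 0.7 0;0 0 0.5 0;0 0 0 0;0 0 0 0;0 0 0 0")

```text
time_s: 15.78
tcp_pos: [0.6309, -0.2136, 0.0597]
ee_rot: [[0.991, -0.131, 0.0], [-0.131, -0.991, -0.0], [0.0, 0.0, -1.0]]
wrist_force: [0.4, -0.3, -1.7]
gripper_width: 0.571
gripper_force: 30.0
```

```bash
python3 -c "
from h import *
place(-.015,.0558,.001)"
```

```text
shift cm [ 0.13 -0.07  0.39] then turn -0.0 | tcp [ 0.6309 -0.2136  0.0597] yaw -7.5 F [ 0.4 -0.3 -1.7] t 15.78 q6 87.3
```

>>> step_arm(targets="0.1 -0.1 0.2 0;0 0 0.2 0;0 0 0.1 0;0 0 0 0;0 0 0 0;0 0 0 0")

```text
time_s: 16.28
tcp_pos: [0.6327, -0.2126, 0.0558]
ee_rot: [[0.992, -0.13, 0.002], [-0.13, -0.992, -0.0], [0.002, 0.0, -1.0]]
wrist_force: [-1.9, 1.5, 5.7]
gripper_width: 0.571
gripper_force: 30.0
```

```bash
python3 -c "
from h import *
place(-.015,.0558,.001)"
```

```text
shift cm [-0.03  0.05 -0.  ] then turn 0.03 | tcp [ 0.6327 -0.2126  0.0558] yaw -7.47 F [-1.9  1.5  5.7] t 16.28 q6 87.2
```

Contact at 5.7 N, so I'll release and look.

>>> step_arm(targets="0 0 0 0;0 0 0 0;0 0 0 0;0 0 0 0;0 0 0 0;0 0 0 0;0 0 0 0", claw=8.7)

```text
time_s: 16.87
tcp_pos: [0.6319, -0.2126, 0.0544]
ee_rot: [[0.991, -0.131, -0.0], [-0.131, -0.991, 0.0], [-0.0, 0.0, -1.0]]
wrist_force: [-0.1, -0.4, -0.2]
gripper_width: 0.972
gripper_force: 0.0
```

>>> step_arm(targets="0 0 -2 0;0 0 -4 0;0 0 -4 0;0 0 -4 0;0 0 -4 0;0 0 -4 0;0 0 0 0;0 0 0 0")

```text
time_s: 17.53
tcp_pos: [0.6331, -0.2128, 0.2784]
ee_rot: [[0.991, -0.13, 0.007], [-0.13, -0.991, -0.001], [0.008, -0.0, -1.0]]
wrist_force: [-0.7, -0.2, -0.8]
gripper_width: 1.001
gripper_force: 0.0
```

```bash
python3 - <<'E'
from h import *
c=cap("wrist");cv2.imwrite("pics/w7.png",c["img"][60:300,180:470]);
col_at(c,"green",.65,-.21,.054);col_at(c,"yellow",.59,-.21,.090);white_at(c,.65,-.21,.08)
a=np.radians(-7.5);u=np.array([np.cos(a),np.sin(a)]);P=np.array([.6462,-.2149]);print("want",P+.061*u,P-.061*u)
goto(.475,-.1535,.26,13)
E
```

```text
green [325. 105.] [ 0.7053 -0.2227] [44.17 16.88 82.5 ]
yellow [325. 220.] [ 0.586 -0.207] [44.27 19.85 82.49]
white [313. 152.] [ 0.65   -0.2084] [741.57 304.08  82.53]
want [ 0.70667814 -0.2228621 ] [ 0.58572186 -0.2069379 ]
shift cm [-16.34  -3.79   1.51] then turn -20.51 | tcp [ 0.632  -0.2124  0.2754] yaw -7.51 F [ 0.3 -0.3  0. ] t 17.58 q6 87.2
```

View pics/w7.png

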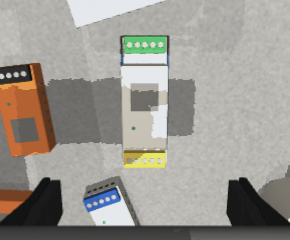

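Yellow is within about 0.5 mm of its target and green is unmoved at (325,105). Next is blue.

>>> step_arm(targets="-3.3 -0.8 0 0;-3.3 -0.8 0 0;-3.3 -0.8 0 0;-3.3 -0.7 0 0;-3.1 -0.7 0 0;0 0 0 -6.8;0 0 0.5 -6.8;0 0 0.5 -6.8;0 0 0 0;0 0 0 0;0 0 0 0")

```text
time_s: 18.5
tcp_pos: [0.4751, -0.1537, 0.2638]
ee_rot: [[0.975, 0.221, -0.002], [0.221, -0.975, -0.0], [-0.002, -0.0, -1.0]]
wrist_force: [0.6, -1.1, 0.8]
gripper_width: 1.001
gripper_force: 0.0
```

```bash
python3 - <<'E'
from h import *
c=cap("wrist");cv2.imwrite("pics/w8.png",c["img"][60:300,180:470]);
col_at(c,"blue",.475,-.155,.046);white_at(c,.475,-.155,.036)
goto(.475,-.1535,.010,13.2)
E
```

```text
blue [324. 127.] [ 0.5217 -0.1428] [ 44.15  17.22 -77.25]
white [300. 135.] [ 0.4823 -0.1452] [804.24 327.81 -77.28]
shift cm [ 1.000e-02 -2.000e-02  2.541e+01] then turn -0.42 | tcp [ 0.4753 -0.1537  0.2641] yaw 12.78 F [-0.1 -0.1 -0.5] t 18.55 q6 102.0
```

View pics/w8.png

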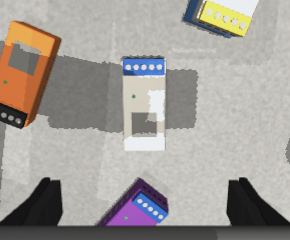

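Blue is square in the image with its block at (324,127). The purple module is about 6 cm away and clear of the fingers.

>>> step_arm(targets="0.2 0 3 0;0 0 4 0;0 0 4 0;0 0 4 0;0 0 4 0;0 0 3 0;0 0 2 0;0 0 1.2 0;0 0 0 0;0 0 0 0")

```text
time_s: 19.38
tcp_pos: [0.4773, -0.1533, 0.0121]
ee_rot: [[0.975, 0.223, -0.001], [0.223, -0.975, -0.0], [-0.001, -0.0, -1.0]]
wrist_force: [0.4, 1.0, 0.2]
gripper_width: 0.995
gripper_force: 0.0
```

>>> step_arm(targets="0 0 0 0;0 0 0 0;0 0 0 0;0 0 0 0;0 0 0 0;0 0 0 0;0 0 0 0;0 0 0 0;0 0 0 0;0 0 0 0;0 0 0 0", claw=4)

```text
time_s: 20.3
tcp_pos: [0.4773, -0.1532, 0.0128]
ee_rot: [[0.975, 0.223, 0.0], [0.223, -0.975, -0.0], [0.0, 0.0, -1.0]]
wrist_force: [-1.1, 1.6, 4.9]
gripper_width: 0.571
gripper_force: 30.0
```

>>> step_arm(targets="0 0 -1 0;0 0 -3 0;0 0 -4 0;0 0 -4 0;0 0 -4 0;0 0 -4 0;0 0 -2 0;0 0 0 0;0 0 0 0;0 0 0 0")

```text
time_s: 21.13
tcp_pos: [0.4758, -0.1529, 0.2304]
ee_rot: [[0.975, 0.223, -0.004], [0.223, -0.975, 0.001], [-0.004, -0.002, -1.0]]
wrist_force: [-0.2, 0.1, -2.2]
gripper_width: 0.57
gripper_force: 30.0
```

```bash
python3 - <<'E'
from h import *
place(.015,.22)
c=cap("wrist");cv2.imwrite("pics/w9.png",c["img"])
inhand(c,"blue",.036,1)
E
```

```text
shift cm [16.64 10.37  0.95] then turn 20.37 | tcp [ 0.4758 -0.1529  0.2304] yaw 12.87 F [-0.2  0.1 -2.2] t 21.13 q6 102.1
block in tool mm [47.15 -0.16] [44.85 18.86 89.97] x range 37.7 56.6
```

>>> step_arm(targets="3.3 2.1 0 0;3.3 2.1 0 0;3.3 2.1 0 0;3.3 2.1 0 0;3.4 2 0 0;0 0 0 6.8;0 0 0 6.8;0 0 0 6.8;0 0 0 0;0 0 0 0;0 0 0 0")

```text
time_s: 22.1
tcp_pos: [0.6618, -0.2174, 0.2311]
ee_rot: [[0.992, -0.128, -0.002], [-0.128, -0.992, 0.0], [-0.003, -0.0, -1.0]]
wrist_force: [-0.3, -0.5, -2.5]
gripper_width: 0.576
gripper_force: 30.0
```

```bash
python3 -c "
from h import *
place(.015,.0928)"
```

```text
shift cm [-0.05 -0.04 13.83] then turn 0.15 | tcp [ 0.6618 -0.2174  0.2311] yaw -7.35 F [-0.3 -0.5 -2.5] t 22.1 q6 87.6
```

>>> step_arm(targets="0 0 3 0;0 0 4 0;0 0 3 0;0 0 2 0;0 0 1 0;0 0 0 0;0 0 0 0;0 0 0 0;0 0 0 0")

```text
time_s: 22.85
tcp_pos: [0.6636, -0.2177, 0.105]
ee_rot: [[0.992, -0.13, 0.004], [-0.13, -0.992, -0.001], [0.004, 0.0, -1.0]]
wrist_force: [0.8, -0.2, -1.8]
gripper_width: 0.57
gripper_force: 30.0
```

```bash
python3 -c "
from h import *
place(.015,.0928)"
```

```text
shift cm [-0.27 -0.05  1.22] then turn 0.04 | tcp [ 0.6636 -0.2177  0.105 ] yaw -7.46 F [ 0.8 -0.2 -1.8] t 22.85 q6 87.4
```

>>> step_arm(targets="-0.2 -0.1 0.5 0;0 0 0.4 0;0 0 0 0;0 0 0 0;0 0 0 0;0 0 0 0")

```text
time_s: 23.35
tcp_pos: [0.6605, -0.2163, 0.0936]
ee_rot: [[0.991, -0.13, 0.0], [-0.13, -0.991, -0.0], [0.0, 0.0, -1.0]]
wrist_force: [-1.1, -0.8, -3.0]
gripper_width: 0.569
gripper_force: 30.0
```

```bash
python3 -c "
from h import *
place(.015,.0928)"
```

```text
shift cm [0.07 0.05 0.08] then turn 0.0 | tcp [ 0.6605 -0.2163  0.0936] yaw -7.5 F [-1.1 -0.8 -3. ] t 23.35 q6 87.3
```

>>> step_arm(targets="0.1 0.1 0.1 0;0 0 0.1 0;0 0 0 0;0 0 0 0;0 0 0 0")

```text
time_s: 23.77
tcp_pos: [0.6617, -0.2176, 0.0929]
ee_rot: [[0.991, -0.13, 0.001], [-0.13, -0.991, -0.001], [0.002, 0.0, -1.0]]
wrist_force: [-1.8, 1.4, 5.0]
gripper_width: 0.572
gripper_force: 30.0
```

```bash
python3 -c "
from h import *
place(.015,.0928)"
```

```text
shift cm [-0.07 -0.06  0.01] then turn 0.02 | tcp [ 0.6617 -0.2176  0.0929] yaw -7.48 F [-1.8  1.4  5. ] t 23.77 q6 87.4
```

>>> step_arm(targets="0 0 0 0;0 0 0 0;0 0 0 0;0 0 0 0;0 0 0 0;0 0 0 0;0 0 0 0", claw=8.7)

```text
time_s: 24.35
tcp_pos: [0.6613, -0.2174, 0.0913]
ee_rot: [[0.991, -0.131, -0.0], [-0.131, -0.991, -0.0], [-0.0, 0.0, -1.0]]
wrist_force: [-0.7, -0.1, -0.3]
gripper_width: 0.971
gripper_force: 0.0
```

>>> step_arm(targets="0 0 -2 0;0 0 -4 0;0 0 -4 0;0 0 -4 0;0 0 -4 0;0 0 -4 0;0 0 0 0;0 0 0 0")

```text
time_s: 25.02
tcp_pos: [0.6623, -0.2176, 0.3156]
ee_rot: [[0.991, -0.131, 0.008], [-0.131, -0.991, -0.001], [0.008, 0.0, -1.0]]
wrist_force: [0.3, 0.1, -0.5]
gripper_width: 0.997
gripper_force: 0.0
```

```bash
python3 - <<'E'
from h import *
c=cap("wrist");cv2.imwrite("pics/w10.png",c["img"][60:300,180:470]);
col_at(c,"blue",.66,-.21,.126);col_at(c,"yellow",.59,-.21,.090);col_at(c,"green",.65,-.21,.054);white_at(c,.65,-.21,.116)
goto(.4688,.1407,.26,-17.2)
E
```

```text
blue [325. 135.] [ 0.7065 -0.2238] [45.3  17.17 82.49]
yellow [324. 232.] [ 0.5863 -0.2075] [45.73 19.78 82.49]
white [320. 146.] [ 0.6797 -0.2134] [743.93 303.71  82.49]
shift cm [-23.77 -32.96   5.22] then turn 9.7 | tcp [ 0.6614 -0.2172  0.3124] yaw -7.5 F [-0.1  0.2  0. ] t 25.07 q6 87.4
```

View pics/w10.png

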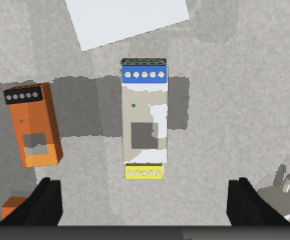

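Blue sits within 1 mm of its target and yellow is unmoved. Next is red.

>>> step_arm(targets="-2.2 -3 0 0;-2.2 -3 0 0;-2.2 -3 0 0;-2.2 -3 0.5 0;-2.1 -3 0.5 0;-2.1 -3 0.5 0;-2.2 -3 0.5 0;-2.2 -3 1 0;-2.2 -3 1 0;-2.1 -3 1 0;-2.1 -3 0 0;0 0 0 4.8")

```text
time_s: 26.07
tcp_pos: [0.4649, 0.1441, 0.2591]
ee_rot: [[0.978, -0.208, -0.005], [-0.208, -0.978, -0.001], [-0.004, 0.002, -1.0]]
wrist_force: [0.6, -1.1, -0.3]
gripper_width: 1.0
gripper_force: 0.0
```

>>> step_arm(targets="0 0 0 4.9;0 0 0 0;0 0 0 0;0 0 0 0")

```text
time_s: 26.4
tcp_pos: [0.4681, 0.1404, 0.2606]
ee_rot: [[0.956, -0.295, -0.002], [-0.295, -0.956, -0.001], [-0.001, 0.002, -1.0]]
wrist_force: [0.5, 0.6, -0.5]
gripper_width: 1.001
gripper_force: 0.0
```

```bash
python3 - <<'E'
from h import *
c=cap("wrist");cv2.imwrite("pics/w11.png",c["img"][60:300,180:470]);
col_at(c,"red",.465,.14,.046);white_at(c,.4688,.14,.036)
goto(.4688,.1407,.010,-17.2)
E
```

```text
red [323. 207.] [0.4268 0.1548] [44.71 19.71 72.83]
white [321. 141.] [0.4836 0.1582] [766.04 325.15  72.79]
shift cm [ 0.07 -0.08 25.08] then turn 0.03 | tcp [0.4682 0.1403 0.2608] yaw -17.17 F [ 0.1 -0.9  0.2] t 26.45 q6 37.1
```

View pics/w11.png

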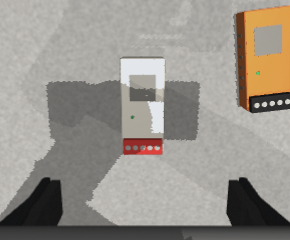

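Red is square in the image with its block at (323,207), and the fingers have clear space on both sides.

>>> step_arm(targets="0.2 -0.1 3 0;0 0 4 0;0 0 4 0;0 0 4 0;0 0 4 0;0 0 3 0;0 0 2 0;0 0 0.9 0;0 0 0 0;0 0 0 0")

```text
time_s: 27.28
tcp_pos: [0.4713, 0.1412, 0.0129]
ee_rot: [[0.955, -0.295, 0.001], [-0.295, -0.955, 0.0], [0.0, -0.0, -1.0]]
wrist_force: [-0.0, -0.4, 0.3]
gripper_width: 0.997
gripper_force: 0.0
```

>>> step_arm(targets="0 0 0 0;0 0 0 0;0 0 0 0;0 0 0 0;0 0 0 0;0 0 0 0;0 0 0 0;0 0 0 0;0 0 0 0;0 0 0 0;0 0 0 0", claw=4)

```text
time_s: 28.2
tcp_pos: [0.4707, 0.1413, 0.0128]
ee_rot: [[0.955, -0.296, 0.0], [-0.296, -0.955, 0.0], [0.0, -0.0, -1.0]]
wrist_force: [-1.1, 0.2, 3.7]
gripper_width: 0.574
gripper_force: 30.0
```

>>> step_arm(targets="0 0 -1 0;0 0 -3 0;0 0 -4 0;0 0 -4 0;0 0 -4 0;0 0 -4 0;0 0 -4 0;0 0 -2 0;0 0 0 0;0 0 0 0;0 0 0 0")

```text
time_s: 29.12
tcp_pos: [0.4693, 0.1407, 0.2703]
ee_rot: [[0.955, -0.296, -0.004], [-0.296, -0.955, -0.001], [-0.004, 0.003, -1.0]]
wrist_force: [-1.3, -0.0, -2.0]
gripper_width: 0.571
gripper_force: 30.0
```

```bash
python3 - <<'E'
from h import *
place(-.015,.26)
c=cap("wrist");g=cv2.cvtColor(c["img"],cv2.COLOR_BGR2GRAY).astype(int)
# front top edge: strongest vertical gradients in the middle columns
for u in(280,325,370):
    col=g[140:200,u-3:u+4].mean(1);d=np.diff(col);i=np.argsort(-abs(d))[:3];print(u,i+140.5,d[i].round())
row=g[195:225].mean(0);d=np.diff(row)
for a,b in((250,290),(360,400)): i=a+np.argsort(-abs(d[a:b]))[:3];print(i+.5,d[i].round())
E
```

```text
shift cm [25.96 28.98  1.01] then turn -9.73 | tcp [0.4693 0.1407 0.2703] yaw -17.23 F [-1.3 -0.  -2. ] t 29.12 q6 37.1
280 [163.5 162.5 140.5] [ 55.  46. -12.]
325 [163.5 162.5 164.5] [55. 48. 12.]
370 [163.5 162.5 140.5] [ 55.  48. -22.]
[289.5 267.5 268.5] [-29.  23.  14.]
[379.5 382.5 378.5] [-22.  10.  -8.]
```

>>> step_arm(targets="2.6 2.9 0 0;2.6 2.9 0 0;2.6 2.9 0 0;2.6 2.9 0 0;2.6 2.9 0 0;2.6 2.9 0 0;2.6 2.9 0 0;2.6 2.9 0 0;2.6 2.9 0 0;2.6 2.9 0 0;0 0 0 -4.8;0 0 0 -4.9")

```text
time_s: 30.17
tcp_pos: [0.6327, -0.215, 0.2676]
ee_rot: [[0.991, -0.13, -0.007], [-0.13, -0.991, 0.001], [-0.008, -0.0, -1.0]]
wrist_force: [0.4, 0.8, -1.5]
gripper_width: 0.569
gripper_force: 30.0
```

>>> step_arm(targets="0 0 2 0;0 0 3 0;0 0 3 0;0 0 2 0;0 0 1 0;0 0 0 0;0 0 0 0;0 0 0 0;0 0 0 0")

```text
time_s: 30.92
tcp_pos: [0.6343, -0.2129, 0.1644]
ee_rot: [[0.991, -0.13, 0.003], [-0.13, -0.991, -0.001], [0.003, 0.0, -1.0]]
wrist_force: [-0.2, 0.8, -1.1]
gripper_width: 0.571
gripper_force: 30.0
```

```bash
python3 -c "
from h import *
place(-.015,.1288)"
```

```text
shift cm [-0.31  0.04  3.56] then turn 0.02 | tcp [ 0.6343 -0.2129  0.1644] yaw -7.48 F [-0.2  0.8 -1.1] t 30.92 q6 87.2
```

>>> step_arm(targets="-0.2 0 1.5 0;0 0 1 0;0 0 0.5 0;0 0 0 0;0 0 0 0;0 0 0 0;0 0 0 0")

```text
time_s: 31.5
tcp_pos: [0.6318, -0.2125, 0.1334]
ee_rot: [[0.991, -0.13, 0.002], [-0.13, -0.991, -0.0], [0.002, 0.0, -1.0]]
wrist_force: [0.1, -0.1, -2.8]
gripper_width: 0.569
gripper_force: 30.0
```

```bash
python3 -c "
from h import *
place(-.015,.1288)"
```

```text
shift cm [-0.04  0.05  0.46] then turn 0.01 | tcp [ 0.6318 -0.2125  0.1334] yaw -7.49 F [ 0.1 -0.1 -2.8] t 31.5 q6 87.2
```

>>> step_arm(targets="0 0 0.2 0;0 0.1 0.2 0;0 0 0.1 0;0 0 0 0;0 0 0 0;0 0 0 0")

```text
time_s: 32.0
tcp_pos: [0.6316, -0.2136, 0.1288]
ee_rot: [[0.992, -0.13, 0.002], [-0.13, -0.992, -0.001], [0.002, 0.0, -1.0]]
wrist_force: [-1.3, 0.9, 5.8]
gripper_width: 0.57
gripper_force: 30.0
```

```bash
python3 -c "
from h import *
place(-.015,.1288)"
```

```text
shift cm [-0.04 -0.06  0.  ] then turn 0.03 | tcp [ 0.6316 -0.2136  0.1288] yaw -7.47 F [-1.3  0.9  5.8] t 32.0 q6 87.3
```

>>> step_arm(targets="0 0 0 0;0 0 0 0;0 0 0 0;0 0 0 0;0 0 0 0;0 0 0 0;0 0 0 0", claw=8.7)

```text
time_s: 32.58
tcp_pos: [0.6311, -0.2134, 0.1273]
ee_rot: [[0.991, -0.131, -0.0], [-0.131, -0.991, 0.0], [-0.0, 0.0, -1.0]]
wrist_force: [-0.4, -0.3, 0.4]
gripper_width: 0.965
gripper_force: 0.0
```

>>> step_arm(targets="0 0 -2 0;0 0 -4 0;0 0 -4 0;0 0 -4 0;0 0 -4 0;0 0 -4 0;0 0 0 0;0 0 0 0")

```text
time_s: 33.25
tcp_pos: [0.632, -0.2136, 0.3513]
ee_rot: [[0.991, -0.131, 0.007], [-0.131, -0.991, -0.001], [0.007, -0.0, -1.0]]
wrist_force: [0.6, 0.0, -0.8]
gripper_width: 0.999
gripper_force: 0.0
```

```bash
python3 - <<'E'
from h import *
c=cap("wrist")
col_at(c,"blue",.68,-.21,.126);col_at(c,"red",.59,-.21,.162);col_at(c,"green",.7,-.21,.054);col_at(c,"yellow",.59,-.21,.09)
s=sense();print(s["tcp_pos"],s["time_s"])
d=cap("side");a=cv2.resize(d["img"][120:260,190:390],None,fx=3,fy=3);b=cv2.resize(c["img"][60:270,240:410],(0,0),fx=2,fy=2)
b=cv2.copyMakeBorder(b[:420],0,max(0,420-b.shape[0]),0,0,cv2.BORDER_CONSTANT)
cv2.imwrite("pics/fin.png",cv2.resize(np.hstack([a[:420],b]),(800,int(420*800/(a.shape[1]+b.shape[1])))))
E
```

```text
blue [325. 103.] [ 0.7063 -0.2238] [44.2  16.86 82.49]
red [325. 218.] [ 0.5862 -0.2085] [45.42 18.68 82.49]
[ 0.63114777 -0.21320398  0.34826239] 33.3
```

View pics/fin.png

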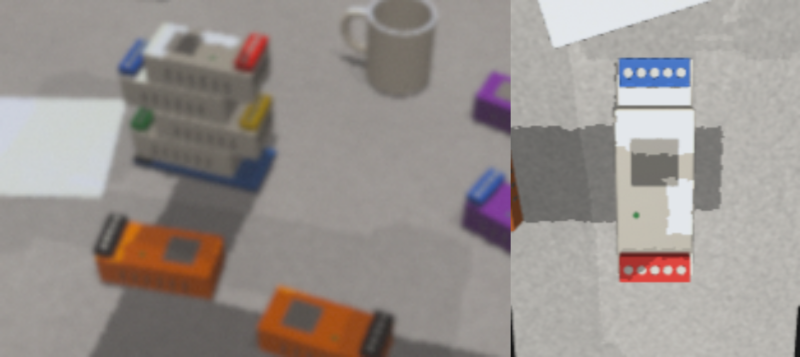

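The final picture shows the pile standing in the right order with the ends alternating. The blue (325,103) and red (325,218) blocks are within 2 mm of their targets. The orange modules, purple modules and mug look undisturbed.

```bash
python3 -c "
from station import r
print(r.finish_job())"
```

```text
the job is handed in; nothing more can be done
None
```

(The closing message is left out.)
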